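# Seat the fine sharpening stone in its holder

## Task

Set up the honing board for fine sharpening: slide the white stone along its wooden deck, without lifting it off, until it drops into the cork-floored pocket in the middle of the board and lies flat there. Leave the red-brown stone where it is on the other deck, and let go of everything.

Things in the scene. Friction and masses are not known exactly. Their poses are not given: they have to be found in the camera images.
- honing_board: Low wooden stone holder fixed to the bench, 88 x 404 x 23 mm; origin: centre of its underside, at bench level; y along its length, z up. Along y: pale deck 145 mm long (top 19 mm above the bench), cork-floored pocket, second such deck. Dark fences 12 mm wide along both long edges, full length, 64 mm apart inside, tops 23 mm above the bench; ends open. One stone lies on each deck, either way round
- pocket (a point): Centre of the pocket's cork floor, 12 mm above the bench, in the middle of the board; axes as the board's. The pocket is 114 mm long (y), 64 mm wide (x, between the fences) and 7 mm deep below the decks
- white_stone: White sharpening stone, thin grey backing underneath: plain block 50 x 100 x 26 mm, 0.2 to 0.35 kg; origin: centre of its underside, y along its length. Lies loose, lengthwise between the fences, on one deck, underside 19 mm above the bench (12 mm once seated). Can be pinched across its 50 mm width above the fences or pushed from its outer end
- red_stone: Red-brown (terracotta) coarse sharpening stone, otherwise the same as the white one, lying on the other deck; to be left there
Mind the look-alikes: they are no part of the job. Of the things like the white_stone, leave any that is purple; of the rest the larger one is meant.

How it is judged:
At the end, for the whole second after the job is handed in: The white stone lies at rest and flat (within 3 degrees) on the pocket's floor: its underside within 3 mm of the floor's height, its centre within 14 mm of the pocket's centre; the red-brown stone is within 20 mm of where it started on its deck (horizontal distance between white_stone and pocket below 0.014 m and z of white_stone in the frame of pocket between -0.003 and 0.003 m and angle between white_stone's own z axis and vertical below 0.05 rad and linear speed of white_stone below 0.02 m/s and distance of red_stone from where it was at the start of the episode below 0.02 m); the robot touches nothing.
It fails at once if the white stone is lifted off the board (its underside more than 20 mm above the deck) (z of white_stone in the frame of pocket above 0.027 m).
It fails at once if the red-brown stone is shifted by more than 20 mm (distance of red_stone from where it was at the start of the episode above 0.02 m).
It also fails if it takes over 32 s, if anything falls off the work surface, if the arm or the gripper's body presses on something with over 40 N, if the wrist force passes 120 N, or if a joint passes its speed limit or range.

## Robot

A 6-joint arm with a two-finger parallel gripper is mounted at the origin on a cart in front of the work surface, level with it; the furniture and walls round the work are solid. World frame = base frame: x ahead of the robot, y to its left, z up, the work surface at z = 0. Lengths are in m, angles in rad, forces in N, time in s.
With the tool pointing down it reaches from about 0.35 to 0.775 m from the base axis. Payload 7.3 kg.
Tool frame: the origin (TCP) lies on the centre line of the jaws, within the pads' length; the fingertips stand 22 mm ahead of it and the grasp point (between the pads) lies 3 mm ahead of it; z points along the fingers, x is the direction in which the jaws open and shut, and the axes are right-handed (so a half turn about z gives the same grasp; the last joint's range is limited). The gripper opens to 92 mm and grips with 3 to 60 N. Pads are 19 mm wide; open, the fingers measure 130 mm over their backs; the gripper's body (75 mm by 190 mm) begins 47 mm behind the grasp point.
Start: joints at [-1.247, 0.342, 1.524, -0, 1.275, -0.146], TCP at [0.238, -0.468, 0.249] pointing down, gripper open.
Joint ranges: [-2.53, 2.53], [-0.77, 2.02], [0.04, 2.7], [-1, 4.14], [0.28, 2.66], [-3.11, 3.11]. Speed limits (rad/s): [2.57, 2.57, 3.14, 3.14, 3.14, 3.14].

## Interface

Orientations are given as a rotation vector (axis times angle).
In Python, from rig import sensors, optics, workorder gives the robot as it stands.
- The arm moves only by the tool apply_moves, never from a script. Its argument "motion" is a list of rows, each an object with "gripper": the finger opening in m, from 0 to 0.0918; "delta_pos": the shift along the tool's x, y, z in m, a list of three; "turn": the turn about the tool's z in rad. In form: [{"gripper": gripper, "delta_pos": [tx, ty, tz], "turn": turn}, ...]. A call has 1 to 20 rows; each row is the pose to reach, as a shift and turn from the pose measured when the call began, along the tool's axes at that moment; what a row does not reach only later rows make up. A row lasts 1/8 s, in which the tool goes at most 62.5 mm and 10.7 degrees, less where a joint would pass 70% of its speed; a pose out of reach is approached as far as the arm can. A call with a gripper value outside its range is refused whole. The fingers move at their own pace and stop on an object; the grip force is fixed at half the most. Time passes only in rows, so rows that repeat a pose let the fingers close. It gives the time, the measured TCP pose, the force and the opening at its end, in the units of the state.
- sensors.observe(): the state, without advancing time (a new reading comes with each control period).
- optics.grab_frame(name): name is "side" or "top"; returns a dict with "image" (384x512x3 uint8, red, green, blue), "vfov" (degrees; the focal length in pixels is half the picture's height over the tangent of half this angle, whatever the lens; pixels are square), "cx", "cy" (the principal point, pixels), "distortion" ([k1, k2, p1, p2, k3] as OpenCV has them; the pictures are not rectified), "eye" and "orientation" of the camera in the world. Camera axes: x right, y down, z forward; pixel columns grow to the right and rows downward; lengths in m; the calibration is good to about 2 mm. A picture is of the moment at which its call begins. There is no depth.
- workorder.sign_off(): hands the job in, once; it reports no verdict.
The state is a dict: "time_s": time; "joints": joint angles; "dq": joint speeds; "joint_torque": joint torques, N m; "tcp_pos": TCP position; "eef_rot": TCP orientation; "force": force on the tool from outside, world axes, zero at the start; "ft_torque": the same for the moment, N m; "finger_gap": opening from 0.0 (shut) to 1.0 (fully open).
Only numpy, scipy, OpenCV 4.12 (cv2) and the standard library are available. Lean on these libraries where they do the work, as an engineer would, in place of code of your own. Each camera call takes 0.05 s, during which the arm holds its last target.

## Working session

There is one attempt and no reset: what is moved stays moved. The work goes in short steps, Python scripts to look and compute and a tool call to move; the robot and the scene stay as the last step left them, time stands still between calls to the robot, and variables do not carry over. Pictures are saved under pics/ and viewed, and the job is handed in when it is done.

Besides the shell and the picture viewer there is one more tool, called after "Emit:" as name(argument=value, ...), one argument or row to a line, values as JSON. apply_moves: Moves the arm, as the interface text tells. Its arguments: {"type":"object","properties":{"motion":{"type":"array","items":{"type":"object","properties":{"gripper":{"type":"number"},"delta_pos":{"type":"array","items":{"type":"number"}},"turn":{"type":"number"}}}}},"required":["motion"]}

```bash
mkdir -p pics; ls; python3 - <<'E'
from rig import sensors, optics
import cv2
print(sensors.observe())
for n in("top","side"):
    f=optics.grab_frame(n); cv2.imwrite(f"pics/{n}0.png",f["image"][:,:,::-1]); print({k:v for k,v in f.items() if k!="image"})
E
```

```text
pics
{'time_s': 0.0, 'joints': array([-1.24699019e+00,  3.42716316e-01,  1.52502608e+00,  1.60989482e-05,
        1.27535349e+00, -1.45974892e-01]), 'dq': array([-8.18871410e-05, -9.57109236e-04, -1.41580312e-03,  9.38238270e-04,
        1.43370780e-03,  4.25942584e-04]), 'joint_torque': array([ 4.54001420e-04, -4.31236982e+01, -2.44220191e+01,  7.16251647e-02,
        5.60610322e-02, -1.18129392e-04]), 'tcp_pos': array([ 0.23758137, -0.46775825,  0.24804508]), 'eef_rot': array([-2.67661458e+00,  1.64292514e+00,  1.79527292e-03]), 'force': array([-0.46058907,  0.03945891, -0.64517324]), 'ft_torque': array([ 0.01106646, -0.00411027,  0.02907396]), 'finger_gap': 0.997481146853007}
{'vfov': 45.066882314772144, 'cx': 258.74200165896224, 'cy': 191.58063020426445, 'distortion': array([-0.06400809,  0.        ,  0.        ,  0.        ,  0.        ]), 'eye': array([0.41730404, 0.03122443, 0.94109819]), 'orientation': array([-2.16204106,  2.17961959, -0.10865466])}
{'vfov': 48.75550649851867, 'cx': 248.4266236377404, 'cy': 191.17880961309993, 'distortion': array([-0.14543064,  0.        ,  0.        ,  0.        ,  0.        ]), 'eye': array([0.50210143, 0.72990904, 0.67865059]), 'orientation': array([ 1.31407508e-03,  2.85817204e+00, -1.28713302e+00])}
```

View pics/top0.png

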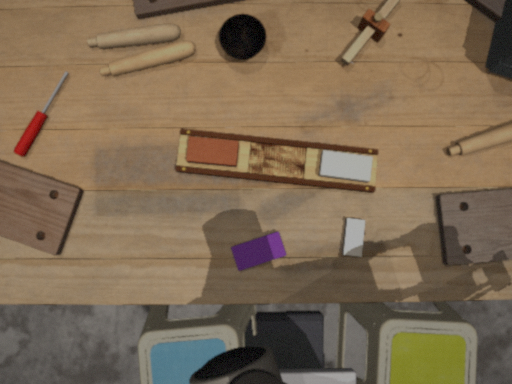

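View pics/side0.png

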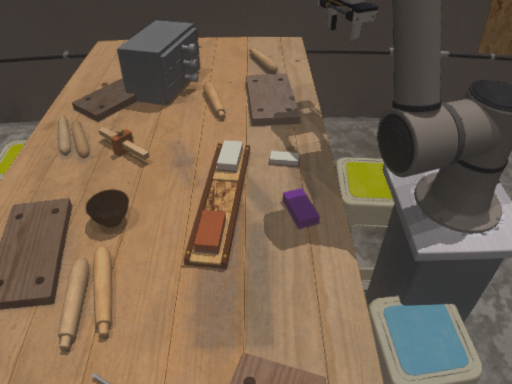

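The top view shows three candidates: a white block on the board's right deck at (347,165), a smaller white block at (353,237), and a purple block at (258,250). The first fits, because it isn't purple, it is the larger white one and it lies on the deck. Next I'll measure and confirm in a crop.

```bash
cat > h.py <<'E'
import numpy as np, cv2
from scipy.spatial.transform import Rotation as R
from rig import sensors, optics
def cam(n):
    f=optics.grab_frame(n); h=f["image"].shape[0]; fl=h/2/np.tan(np.radians(f["vfov"])/2)
    f["K"]=np.array([[fl,0,f["cx"]],[0,fl,f["cy"]],[0,0,1]]); return f
def ray(f,px,z):
    p=cv2.undistortPoints(np.array(px,float).reshape(-1,1,2),f["K"],f["distortion"]).reshape(-1,2)
    d=np.c_[p,np.ones(len(p))]@R.from_rotvec(f["orientation"]).as_matrix().T
    return f["eye"]+d*((z-f["eye"][2])/d[:,2])[:,None]
def rect(f,mask,z,lo=100):
    cs,_=cv2.findContours(mask.astype(np.uint8),cv2.RETR_EXTERNAL,cv2.CHAIN_APPROX_NONE)
    out=[]
    for c in cs:
        if cv2.contourArea(c)<lo: continue
        P=ray(f,c.reshape(-1,2),z)[:,:2]
        r=cv2.minAreaRect((P*1000).astype(np.float32))
        m=c.reshape(-1,2).mean(0)
        a=r[2] if r[1][1]>r[1][0] else r[2]-90   # angle of the long axis from +y (ccw)
        out.append((np.round(m),np.round(r[0],1),np.round(r[1],1),round((a+90)%180-90,1)))
    return out
def masks(f):
    hsv=cv2.cvtColor(f["image"],cv2.COLOR_RGB2HSV); H,S,V=cv2.split(hsv)
    return dict(white=(S<45)&(V>140), red=((H<9)|(H>172))&(S>110)&(V>90), dark=(V<110)&(S>90)&(H<20))
E
python3 - <<'E'
from h import *
f=cam("top"); m=masks(f)
for k,z in(("white",.045),("red",.045),("dark",.023)):
    for o in rect(f,m[k],z): print(k,*o)
c=f["image"][110:280,160:400,::-1]; cv2.imwrite("pics/crop1.png",cv2.resize(c,None,fx=3.3,fy=3.3,interpolation=cv2.INTER_CUBIC))
E
```

```text
white [325. 378.] [150.9 -90.6] [117.7  18.8] -0.9
white [182. 339.] [221.7 172.4] [ 64.7 188.7] 14.0
white [412. 333.] [ 235.1 -266.4] [ 70.9 169.6] 20.8
white [353. 234.] [ 418.2 -153.7] [35.6 68.8] 82.2
white [346. 165.] [ 557.6 -141.7] [98.8 49.2] -8.2
red [ 30. 133.] [628.7 488.7] [25.2 97.2] 61.0
dark [358. 298.] [ 299.3 -159.5] [ 22.2 206.1] 1.5
dark [447. 292.] [ 310.3 -332.5] [ 42.5 112.3] 4.0
dark [487. 268.] [ 352.4 -421.8] [88.7 25.2] -4.7
dark [354. 258.] [ 369.  -161.5] [ 54.9 185.4] 13.6
dark [222. 251.] [387.3  99.4] [58.6 65.2] 3.0
dark [431. 253.] [ 375.3 -313.8] [112.3  73.6] -55.6
dark [275. 179.] [ 5.338e+02 -4.000e-01] [403.5  17.1] -6.9
dark [ 54. 200.] [511.4 451. ] [232.8 114.9] -56.0
dark [277. 142.] [604.2  -9.8] [401.   25.7] -6.6
dark [475. 136.] [ 622.6 -418.8] [ 22.4 158.6] 26.6
dark [ 36. 134.] [629.5 486.4] [ 12.  100.7] 64.7
dark [154.  65.] [772.1 244.4] [ 10.8 174.1] 15.3
dark [135.  44.] [821.4 285.1] [ 18.3 190.7] 7.1
dark [360.  37.] [ 824.2 -178. ] [ 71.8 130.6] 50.8
dark [241.  38.] [830.4  65.6] [ 99.5 109.8] 42.1
dark [483.  35.] [ 825.4 -444.9] [188.6  89.3] -83.0
dark [184.   8.] [899.8 174. ] [ 15.8 225.4] 9.6
```

View pics/crop1.png

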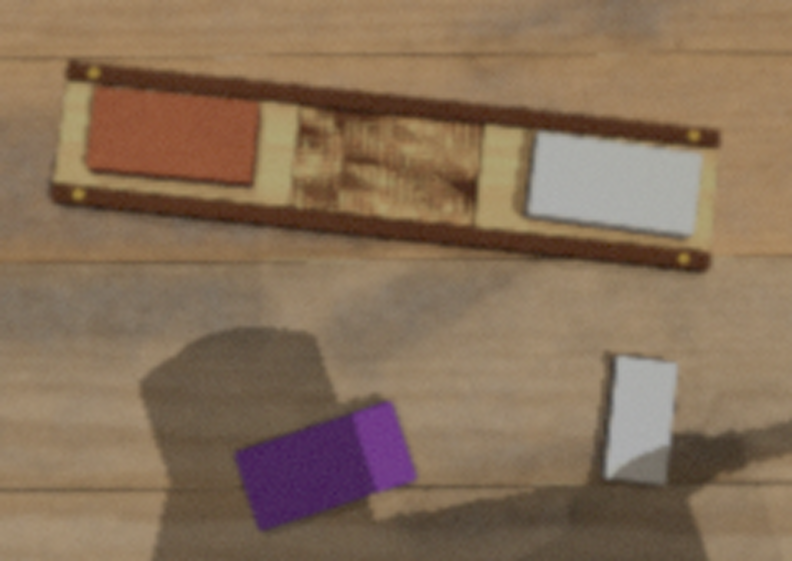

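```bash
python3 - <<'E'
from h import *
f=cam("top")
g=lambda a:np.array(a)/3.3+[160,110]
pins=ray(f,g([(93,73),(78,194),(694,136),(683,259)]),.023)[:,:2]*1000
pk=ray(f,g([(299,105),(292,208),(482,124),(476,226)]),.019)[:,:2]*1000
st=ray(f,g([(90,87),(88,170),(258,98),(251,184),(534,133),(528,216),(703,154),(693,237)]),.045)[:,:2]*1000
ou=ray(f,g([(68,62),(53,202),(719,131),(709,270)]),.023)[:,:2]*1000
for n,p in(("pins",pins),("pocket",pk),("red",st[:4]),("white",st[4:]),("outer",ou)):
    d=p[0]+p[1]-p[2]-p[3]
    w=(p[0]+p[2]-p[1]-p[3])/2
    print(n,p.mean(0).round(1),"len",np.linalg.norm(d)/2,"w",np.linalg.norm(w),"ang",np.degrees(np.arctan2(-d[0],d[1])))
E
```

```text
pins [572.2  -7.5] len 369.94291829689496 w 75.81725846909559 ang -6.575201136217165
pocket [572.5  -7.9] len 112.73971547698116 w 63.58510325021439 ang -6.27208450070529
red [587.9 121.4] len 99.10478080517984 w 51.12754410985297 ang -4.898031972023286
white [ 555.5 -141.9] len 100.30306650900708 w 50.234623870346844 ang -7.613183313406915
outer [571.8  -7.6] len 401.04397036493253 w 86.58119315969593 ang -6.501032723193405
```

```bash
cat >> h.py <<'E'
def plan(target,yaw_deg):
    s=sensors.observe(); Rm=R.from_rotvec(s["eef_rot"]).as_matrix()
    d=Rm.T@(np.array(target)-s["tcp_pos"])
    x=Rm[:,0]; cur=np.degrees(np.arctan2(x[1],x[0]))
    # tool z is down: a turn of +t about tool z lowers the world yaw of x
    t=(cur-yaw_deg+90)%180-90
    print("t",s["time_s"],"tcp",s["tcp_pos"].round(4),"tilt",Rm[:,2].round(3),"yaw",round(cur,2),"j6",s["joints"].round(3)[5],"force",s["force"].round(1),"gap",round(s["finger_gap"]*91.8,1))
    print("delta",d.round(4),"turn",round(np.radians(t),4))
E
python3 - <<'E'
from h import *
plan([.556,-.142,.16],-7.5)
E
```

```text
t 0.2 tcp [ 0.2376 -0.4679  0.2483] tilt [-0.     0.001 -1.   ] yaw -63.08 j6 -0.146 force [ 0.6  0.7 -0.4] gap 91.6
delta [-0.1464 -0.4314  0.0885] turn -0.9701
```

Emit:
apply_moves(
  motion=[
    {"gripper": 0.0918, "delta_pos": [-0.012, -0.036, 0], "turn": -0.08},
    {"gripper": 0.0918, "delta_pos": [-0.03, -0.09, 0], "turn": -0.2},
    {"gripper": 0.0918, "delta_pos": [-0.048, -0.142, 0], "turn": -0.33},
    {"gripper": 0.0918, "delta_pos": [-0.066, -0.194, 0.01], "turn": -0.46},
    {"gripper": 0.0918, "delta_pos": [-0.084, -0.247, 0.03], "turn": -0.59},
    {"gripper": 0.0918, "delta_pos": [-0.102, -0.3, 0.05], "turn": -0.72},
    {"gripper": 0.0918, "delta_pos": [-0.12, -0.352, 0.07], "turn": -0.85},
    {"gripper": 0.0918, "delta_pos": [-0.136, -0.4, 0.085], "turn": -0.95},
    {"gripper": 0.0918, "delta_pos": [-0.146, -0.431, 0.088], "turn": -0.97},
    {"gripper": 0.0918, "delta_pos": [-0.146, -0.431, 0.088], "turn": -0.97},
    {"gripper": 0.0918, "delta_pos": [-0.146, -0.431, 0.088], "turn": -0.97},
  ],
)

```text
time_s: 1.58
tcp_pos: [0.5553, -0.1429, 0.1604]
eef_rot: [-3.134, 0.206, 0.002]
force: [-0.0, -0.0, -0.7]
finger_gap: 1.0
```

```bash
python3 - <<'E'
from h import *
plan([.556,-.142,.051],-7.5)
f=cam("side"); cv2.imwrite("pics/side1.png",cv2.resize(f["image"][100:300,150:350,::-1],None,fx=3,fy=3))
E
```

```text
t 1.575 tcp [ 0.5553 -0.1429  0.1604] tilt [-0.001  0.001 -1.   ] yaw -7.51 j6 -0.255 force [-0.  -0.  -0.7] gap 91.8
delta [ 0.0007 -0.0009  0.1094] turn -0.0002
```

View pics/side1.png

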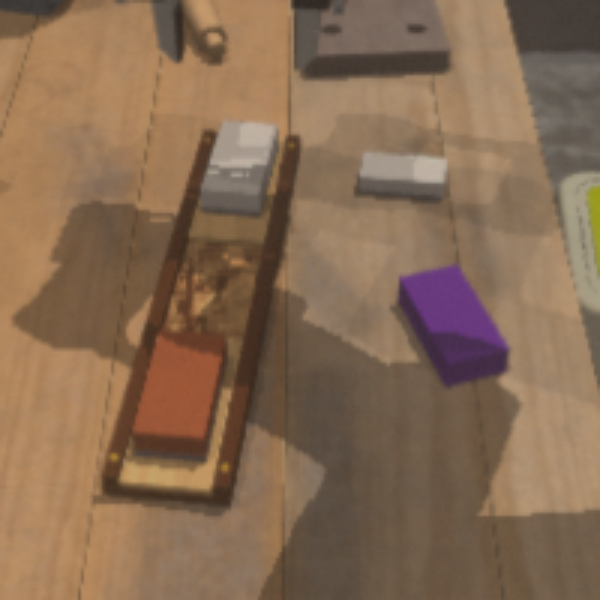

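The side view shows the white stone on the far deck, crop (240,165), with nothing between the gripper and it. I'll descend and close on it.

Emit:
apply_moves(
  motion=[
    {"gripper": 0.0918, "delta_pos": [0.001, -0.001, 0.03], "turn": 0},
    {"gripper": 0.0918, "delta_pos": [0.001, -0.001, 0.06], "turn": 0},
    {"gripper": 0.0918, "delta_pos": [0.001, -0.001, 0.085], "turn": 0},
    {"gripper": 0.0918, "delta_pos": [0.001, -0.001, 0.1], "turn": 0},
    {"gripper": 0.0918, "delta_pos": [0.001, -0.001, 0.109], "turn": 0},
    {"gripper": 0.0918, "delta_pos": [0.001, -0.001, 0.109], "turn": 0},
    {"gripper": 0.07, "delta_pos": [0.001, -0.001, 0.109], "turn": 0},
    {"gripper": 0.06, "delta_pos": [0.001, -0.001, 0.109], "turn": 0},
    {"gripper": 0.045, "delta_pos": [0.001, -0.001, 0.109], "turn": 0},
    {"gripper": 0.04, "delta_pos": [0.001, -0.001, 0.109], "turn": 0},
    {"gripper": 0.04, "delta_pos": [0.001, -0.001, 0.109], "turn": 0},
    {"gripper": 0.04, "delta_pos": [0.001, -0.001, 0.109], "turn": 0},
  ],
)

```text
time_s: 3.12
tcp_pos: [0.5565, -0.1424, 0.0517]
eef_rot: [-3.134, 0.207, 0.0]
force: [-0.4, 0.3, 0.2]
finger_gap: 0.544
```

```bash
python3 - <<'E'
from h import *
u=np.array([.113,.9936]); print("centre along",(np.array([.5557,-.1418])-[.5722,-.0076])@u)
# slide TCP by amount so that stone lands on the board centre; target on the board's axis
plan([.5724,-.0077,.051],-6.5)
f=cam("side"); cv2.imwrite("pics/side2.png",cv2.resize(f["image"][100:300,150:350,::-1],None,fx=3,fy=3))
E
```

```text
centre along -0.13520562000000003
t 3.125 tcp [ 0.5565 -0.1424  0.0517] tilt [-0.     0.001 -1.   ] yaw -7.56 j6 -0.253 force [-0.4  0.3  0.2] gap 49.9
delta [-0.0019 -0.1356  0.0008] turn -0.0185
```

View pics/side2.png

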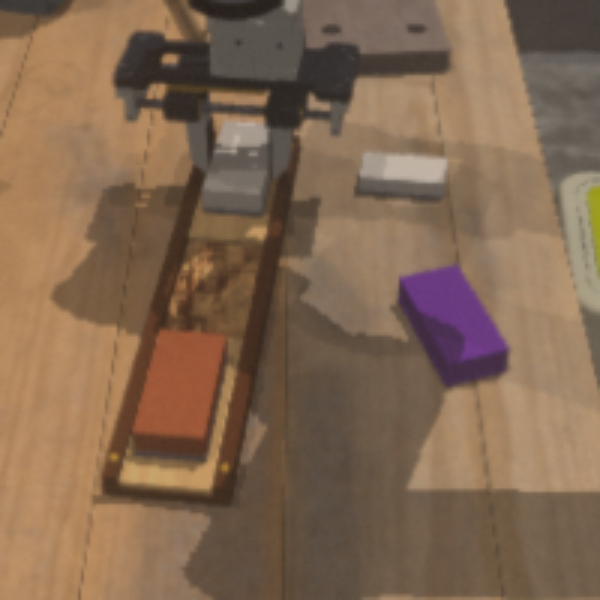

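The jaws have stopped at 49.9 mm across the white stone. I'll slide it along the board now.

Emit:
apply_moves(
  motion=[
    {"gripper": 0.04, "delta_pos": [0, -0.005, 0], "turn": 0},
    {"gripper": 0.04, "delta_pos": [0, -0.014, 0], "turn": -0.003},
    {"gripper": 0.04, "delta_pos": [0, -0.024, 0], "turn": -0.006},
    {"gripper": 0.04, "delta_pos": [-0.001, -0.034, 0], "turn": -0.01},
    {"gripper": 0.04, "delta_pos": [-0.001, -0.044, 0], "turn": -0.013},
    {"gripper": 0.04, "delta_pos": [-0.001, -0.054, 0], "turn": -0.016},
    {"gripper": 0.04, "delta_pos": [-0.001, -0.064, 0], "turn": -0.018},
    {"gripper": 0.04, "delta_pos": [-0.001, -0.074, 0], "turn": -0.018},
    {"gripper": 0.04, "delta_pos": [-0.001, -0.084, 0], "turn": -0.018},
    {"gripper": 0.04, "delta_pos": [-0.0015, -0.094, 0], "turn": -0.018},
    {"gripper": 0.04, "delta_pos": [-0.002, -0.104, 0], "turn": -0.018},
    {"gripper": 0.04, "delta_pos": [-0.002, -0.114, 0], "turn": -0.018},
    {"gripper": 0.04, "delta_pos": [-0.002, -0.124, 0], "turn": -0.018},
    {"gripper": 0.04, "delta_pos": [-0.002, -0.131, 0], "turn": -0.018},
    {"gripper": 0.04, "delta_pos": [-0.002, -0.1355, 0], "turn": -0.018},
    {"gripper": 0.04, "delta_pos": [-0.002, -0.1355, 0], "turn": -0.018},
    {"gripper": 0.04, "delta_pos": [-0.002, -0.1355, 0], "turn": -0.018},
  ],
)

```text
time_s: 5.3
tcp_pos: [0.5723, -0.008, 0.0517]
eef_rot: [-3.136, 0.179, 0.001]
force: [-0.4, 0.2, -2.2]
finger_gap: 0.539
```

```bash
python3 - <<'E'
from h import *
plan([.5724,-.0077,.048],-6.5)
f=cam("side"); cv2.imwrite("pics/side3.png",cv2.resize(f["image"][100:300,150:350,::-1],None,fx=3,fy=3))
f=cam("top"); cv2.imwrite("pics/top3.png",cv2.resize(f["image"][100:280,160:400,::-1],None,fx=3,fy=3))
E
```

```text
t 5.3 tcp [ 0.5723 -0.008   0.0517] tilt [-0.  0. -1.] yaw -6.54 j6 -0.034 force [-0.4  0.2 -2.2] gap 49.5
delta [ 0.0001 -0.0003  0.0037] turn -0.0007
```

View pics/side3.png

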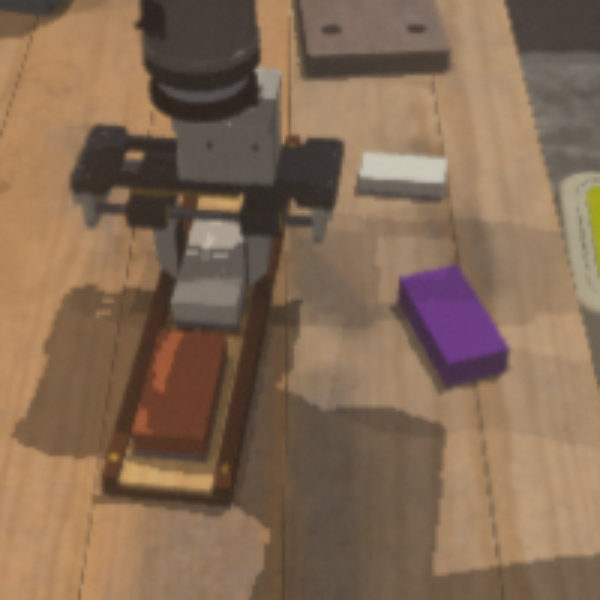

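View pics/top3.png

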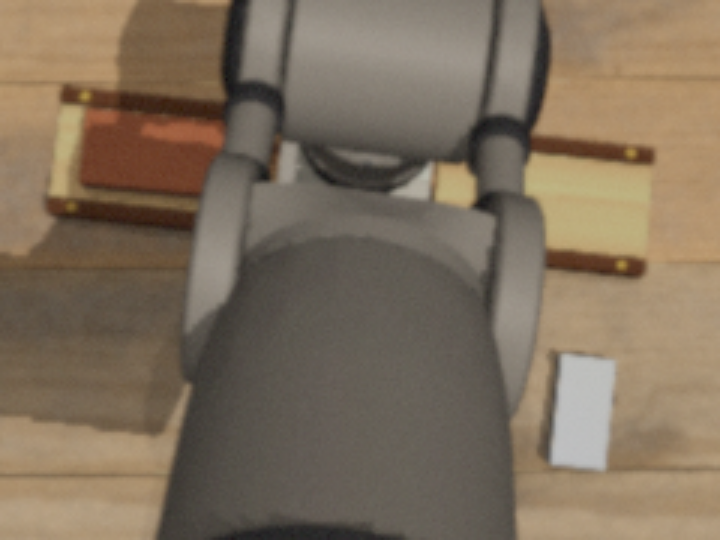

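The -2.2 N reading matches the stone's weight, so it is now hanging level over the pocket with its ends clear of both decks. I'll lower it a few millimetres, let go, rise and back off.

Emit:
apply_moves(
  motion=[
    {"gripper": 0.04, "delta_pos": [0, 0, 0.002], "turn": 0},
    {"gripper": 0.04, "delta_pos": [0, 0, 0.0035], "turn": 0},
    {"gripper": 0.04, "delta_pos": [0, 0, 0.0035], "turn": 0},
    {"gripper": 0.06, "delta_pos": [0, 0, 0.0035], "turn": 0},
    {"gripper": 0.08, "delta_pos": [0, 0, 0.0035], "turn": 0},
    {"gripper": 0.09, "delta_pos": [0, 0, 0.0035], "turn": 0},
    {"gripper": 0.09, "delta_pos": [0, 0, 0.0035], "turn": 0},
    {"gripper": 0.09, "delta_pos": [0, 0, 0.0035], "turn": 0},
  ],
)

```text
time_s: 6.4
tcp_pos: [0.5723, -0.0081, 0.0483]
eef_rot: [-3.136, 0.179, 0.0]
force: [-1.2, -0.1, 0.2]
finger_gap: 0.972
```

Emit:
apply_moves(
  motion=[
    {"gripper": 0.09, "delta_pos": [0, 0, -0.01], "turn": 0},
    {"gripper": 0.09, "delta_pos": [0, 0, -0.03], "turn": 0},
    {"gripper": 0.09, "delta_pos": [0, 0, -0.06], "turn": 0},
    {"gripper": 0.09, "delta_pos": [0, 0, -0.1], "turn": 0},
    {"gripper": 0.09, "delta_pos": [0, 0.05, -0.14], "turn": 0},
    {"gripper": 0.09, "delta_pos": [0, 0.1, -0.14], "turn": 0},
    {"gripper": 0.09, "delta_pos": [0, 0.15, -0.14], "turn": 0},
    {"gripper": 0.09, "delta_pos": [0, 0.2, -0.14], "turn": 0},
    {"gripper": 0.09, "delta_pos": [0, 0.25, -0.14], "turn": 0},
    {"gripper": 0.09, "delta_pos": [0, 0.28, -0.14], "turn": 0},
    {"gripper": 0.09, "delta_pos": [0, 0.28, -0.14], "turn": 0},
    {"gripper": 0.09, "delta_pos": [0, 0.28, -0.14], "turn": 0},
  ],
)

```text
time_s: 7.9
tcp_pos: [0.5404, -0.2856, 0.1885]
eef_rot: [-3.136, 0.179, 0.0]
force: [0.0, 0.4, 0.4]
finger_gap: 0.979
```

```bash
python3 - <<'E'
from h import *
f=cam("side"); cv2.imwrite("pics/side4.png",cv2.resize(f["image"][100:300,150:350,::-1],None,fx=3,fy=3))
f=cam("top"); cv2.imwrite("pics/top4.png",cv2.resize(f["image"][110:280,160:400,::-1],None,fx=3.3,fy=3.3))
for o in rect(f,masks(f)["white"],.038): print(*o)
plan([.5724,-.0077,.048],-6.5)
E
```

```text
[164. 350.] [219.5 202.5] [ 80.8 180.2] 37.0
[406. 327.] [ 244.6 -246.4] [26.3 78.8] 5.0
[354. 237.] [ 417.1 -155. ] [35.9 72.3] 82.8
[276. 159.] [571.9  -6.1] [97.1 49.2] -6.5
t 8.0 tcp [ 0.5406 -0.2851  0.1885] tilt [ 0.     0.001 -1.   ] yaw -6.47 j6 -0.498 force [ 0.5  0.2 -0.1] gap 89.9
delta [ 0.0003 -0.2791  0.1407] turn 0.0005
```

View pics/side4.png

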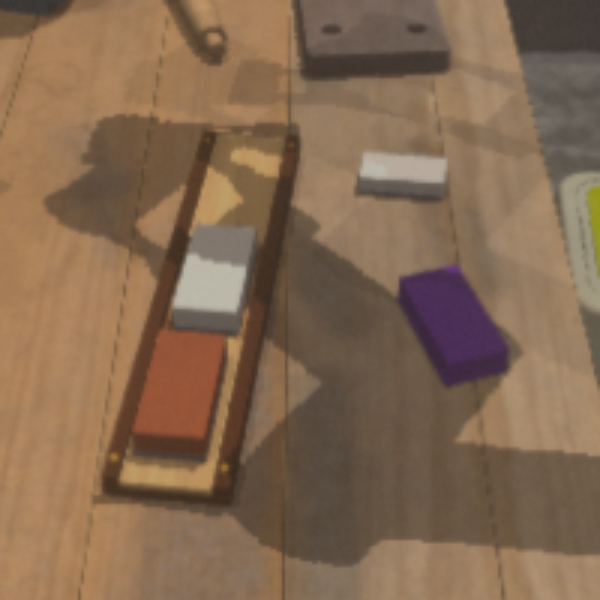

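View pics/top4.png

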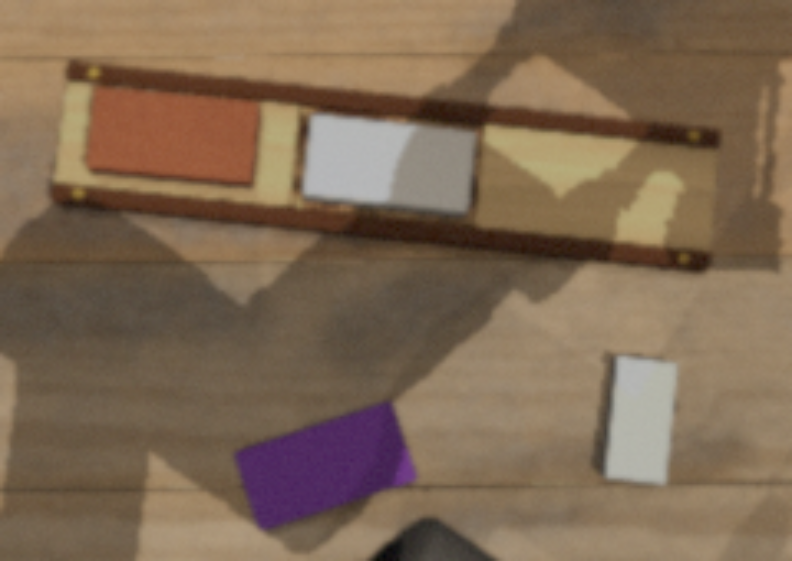

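The top view shows the white stone at crop (390,163) with a margin of cork on every side, and the red stone still at (173,136). Triangulating the white stone's top corners will check its height and tilt.

```bash
python3 - <<'E'
from h import *
f=cam("side"); cv2.imwrite("pics/side5.png",cv2.resize(f["image"][165:220,190:250,::-1],None,fx=10,fy=10,interpolation=cv2.INTER_CUBIC))
t=cam("top")
def proj(f,P):
    Rm=R.from_rotvec(f["orientation"]).as_matrix().T
    return cv2.projectPoints(np.array(P,float),cv2.Rodrigues(Rm)[0],-Rm@f["eye"],f["K"],f["distortion"])[0].reshape(-1,2)
px=np.array([(307,114),(302,198),(477,127),(471,213)])/3.3+[160,110]
for z in(.038,.045): print(z,((proj(f,ray(t,px,z))-[190,165])*10).round().tolist())
E
```

```text
0.038 [[165.0, 366.0], [394.0, 376.0], [234.0, 77.0], [450.0, 88.0]]
0.045 [[170.0, 343.0], [397.0, 353.0], [237.0, 56.0], [453.0, 67.0]]
```

View pics/side5.png

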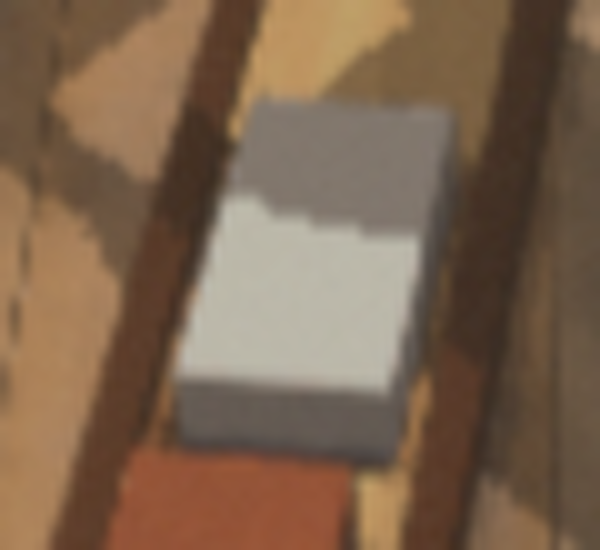

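The corners are at (178,375), (390,388), (255,98) and (455,107), at or slightly below the prediction for the seated height of 38 mm. They are clearly not at the 45 mm deck height, and both ends agree, so the stone is flat. I'll hand it in.

```bash
python3 - <<'E'
from rig import workorder
print(workorder.sign_off())
E
```

```text
the job is handed in; nothing more can be done
None
```

I pinched the white stone across its width and slid it about 135 mm along its deck. I then released it over the pocket, backed the arm off and handed the job in at about 8 s; no verdict was reported.

**Position:** in the last pictures the white stone's centre is about 1.5 mm from the pocket's centre, turned the same way as the board (-6.5°), with cork visible on every side.

**Height and tilt:** the two-view corner check fits the seated height (top at 38 mm), not the deck height (45 mm), and both ends sit at about the same level. The side-view corners were 1 to 2 pixels below the seated prediction, which I put down to calibration and hand-picked corners.

**Other things:** the red-brown stone shows no visible shift between the first and last pictures, though I did not re-measure it. The gripper is open and clear of everything, and the purple block and small white block were not touched.

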